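# Aim the counter lamp at the tawa and switch it on

### The arm

A 6-joint arm with a two-finger parallel gripper is mounted at the origin on the work surface. World frame = base frame: x ahead of the robot, y to its left, z up, the work surface at z = 0. Lengths are in m, angles in rad, forces in N, time in s.
With the tool pointing down it reaches from about 0.325 to 0.75 m from the base axis. Payload 7.6 kg.
Tool frame: the origin (TCP) lies at the very end of the fingers, on their centre line; the grasp point (between the pads) lies 19 mm behind it; z points along the fingers, y is the line along which they close (so a half turn about z gives the same grasp; the last joint's range is limited). The gripper opens to 85 mm and grips with 20 to 120 N. Pads are 22 mm wide; open, the fingers measure 114 mm over their backs; the gripper's body (76 mm by 85 mm) begins 54 mm behind the grasp point. The pads swing forward as they close: fully open they stand 13 mm farther back than shut.
Start: joints at [1.172, 0.052, 1.401, -0, 1.689, -0.07], TCP at [0.17, 0.497, 0.231] pointing down, gripper open.
Joint ranges: [-2.9, 2.9], [-0.91, 2.17], [0.12, 2.37], [-1.06, 4.2], [0.26, 2.73], [-2.93, 2.93]. Speed limits (rad/s): [2.57, 2.57, 3.01, 3.14, 3.14, 3.14].

### API

Orientations are given as a rotation vector (axis times angle).
In Python, from station import bot gives the robot as it stands.
- The arm moves only by the tool jog_arm, never from a script. Its argument "moves" is a list that holds one entry, the list of rows, each a list of 5 numbers: the finger opening in cm, from 0 to 8.54, then the shift along the tool's x, y, z in cm, then the turn about the tool's z in degrees. A call has 1 to 5 rows; each row shifts and turns the commanded pose from where the row before left it, along the tool's axes as they then stand; what a row does not reach is not made up. A row lasts 1/10 s, in which the tool goes at most 50 mm and 8.59 degrees, less where a joint would pass 70% of its speed; a pose out of reach is approached as far as the arm can. A call is refused whole if a number of a shift passes 5 or a number of a turn 8.59, either way. A call with a gripper value outside its range is refused whole. The fingers move at their own pace and stop on an object; "force" is the grip in N (left out, the last holds). Time passes only in rows, so rows that do not move let the fingers close. It gives the time, the measured TCP pose, the force, the opening and the grip force at its end, in the units of the state.
- bot.get_obs(): the state, without advancing time (a new reading comes with each control period).
- bot.grab_frame(name): name is "scene" or "top" or "wrist"; returns a dict with "color" (400x640x3 uint8, red, green, blue), "fovy" (degrees; the focal length in pixels is half the picture's height over the tangent of half this angle, whatever the lens; pixels are square), "cx", "cy" (the principal point, pixels), "distortion" ([k1, k2, p1, p2, k3] as OpenCV has them; the pictures are not rectified), "view" (4x4, takes a point from world to camera coordinates). Camera axes: x right, y down, z forward; pixel columns grow to the right and rows downward; lengths in m; the calibration is good to about 2 mm. A picture is of the moment at which its call begins. There is no depth.
- bot.finish_job(): hands the job in; it is judged then, once.
The state is a dict: "time": time; "joint_positions": joint angles; "joint_velocities": joint speeds; "effort": joint torques, N m; "position": TCP position; "orientation": TCP orientation; "ft_force": force on the tool from outside, world axes, zero at the start; "wrist_torque": the same for the moment, N m; "opening": finger opening in m; "gripper_force": force on a finger pad.
Only numpy, scipy, OpenCV 4.12 (cv2) and the standard library are available. Lean on these libraries where they do the work, as an engineer would, in place of code of your own. Each camera call takes 0.05 s, during which the arm holds its last target. There are 200 camera calls.

### The job

I want to check the coating of the black tawa: swivel and tilt the little counter lamp by its ball-ended tail until it points straight at the middle of the tawa's flat face, and let go of it. Then press the lamp's push switch, on the white box in front of the robot, fully down and let it come back up. Leave the tawa and the other kitchen things where they are.

Things in the scene. Friction and masses are not known exactly. Their poses are not given: they have to be found in the camera images.
- lamp: Fixed foot of the counter lamp: bare steel disc, 110 mm across, 22 mm high, screwed down. Origin: centre of its underside, on the vertical swivel axis; z up. A steel post (18 mm thick) with a U-shaped fork stands on it, 110 mm wide over the fork and 207 mm high in all.
- swivel (a joint): Swivel of fork and head about the vertical axis of the foot, rad; grows counter-clockwise seen from above, 0 when the lamp points along the foot's x axis; range -2.8 to 2.8. Stiff: it stays where it is left.
- tilt (a joint): Tilt of the lamp head about the level axis through the fork's ends, rad; 0 when it points level, grows as the lamp points further down; range -0.4 to 1.1. Stiff: it stays where it is left.
- beam (a point): Point where the tilt and swivel axes cross, in the middle of the lamp head, 195 mm above the counter. Turns with the head: its x axis is the lamp's pointing direction (out through the middle of the white lens), y the tilt axis. The aluminium head is a round shade along x, from 45 mm behind this point (52 mm across) to 80 mm ahead of it (86 mm across at the lens).
- ball (a point): Centre of the black ball, 30 mm across, on the end of the thin (10 mm) steel tail behind the lamp head; in the head's frame it lies 115 mm behind beam and 30 mm above the pointing line. Made for taking hold of and moving the head.
- tawa: Black nonstick tawa lying loose on the counter, 220 mm across, rim 16 mm high, 0.8 kg. Origin: centre of its underside; its straight handle runs along its own +x to 265 mm from the centre.
- tawa_mid (a point): Middle of the tawa's flat cooking face, 6 mm above the counter. The lamp must point at this.
- switchbox: White plastic box, 90 x 75 mm, 30 mm high, fixed to the counter: the lamp's wireless push switch. Origin: centre of its underside.
- switch_top (a point): Centre of the top of the round push button (40 mm across), 52 mm above the counter, in its low housing on the white box; pressed straight down.
- switch (a joint): Travel of the push button, m: 0 up, 0.006 fully down; springs back; about 5 N fully down.
- spice_box: Red plastic spice box with a flip-top lid, 84 x 124 mm, 57 mm high, loose bystander. Origin: centre of its underside.
- tumbler: Steel tumbler, 70 mm across, 85 mm high, loose bystander. Origin: centre of its underside.
- turner: Flat stainless turner lying along its own x, 295 mm long, blade 85 mm wide to +x, 12 mm high, loose bystander. Origin: underside, 125 mm from the handle's end.
- lighter: Blue plastic gas lighter lying along its own x, 205 mm long, 26 mm wide, 27 mm high, steel nose to +x, loose bystander. Origin: underside, 85 mm from its rear end.
Things that resemble listed ones, but are neither listed nor needed, are in the scene too. Leave any green, purple or yellow look-alike of the switchbox alone.

How it is judged:
By the outcome, as a careful person would: the job done as asked, in the order asked, and still so for the second after the job is handed in, with the robot touching nothing.
It also fails if it takes over 56 s, if anything falls off the work surface, if the arm or the gripper's body presses on something with over 40 N, if the wrist force passes 120 N, or if a joint passes its speed limit or range.

## Working session

There is one attempt and no reset: what is moved stays moved. The work goes in short steps, Python scripts to look and compute and a tool call to move; the robot and the scene stay as the last step left them, time stands still between calls to the robot, and variables do not carry over. Pictures are saved under pics/ and viewed, at most 10 in all, crops included, and the job is handed in when it is done.

Besides the shell and the picture viewer there is one more tool, called after ">>>" as name([rows], argument=value, ...), one row to a line, values as JSON. jog_arm: Moves the arm, as the interface text tells. Its arguments: {"type":"object","properties":{"moves":{"type":"array"},"force":{"type":"number"}},"required":["moves"]}

```bash
mkdir -p pics; cat > h.py <<'E'
import numpy as np,cv2,pickle
from station import bot
def grab(n,tag):
    f=bot.grab_frame(n); pickle.dump(f,open(f'pics/{tag}.pkl','wb')); cv2.imwrite(f'pics/{tag}.png',f['color'][:,:,::-1]); return f
def load(tag): return pickle.load(open(f'pics/{tag}.pkl','rb'))
def K(f):
    h=f['color'].shape[0]; F=h/2/np.tan(np.radians(f['fovy'])/2)
    return np.array([[F,0,f['cx']],[0,F,f['cy']],[0,0,1.]])
def proj(f,P):
    V=np.array(f['view']); return cv2.projectPoints(np.atleast_2d(np.array(P,float)),cv2.Rodrigues(V[:3,:3])[0],V[:3,3],K(f),np.array(f['distortion'],float))[0].reshape(-1,2)
def ray(f,uv):
    V=np.array(f['view']); p=cv2.undistortPoints(np.array([[uv]],float),K(f),np.array(f['distortion'],float),None,None)[0,0] 
    R=V[:3,:3]; return -R.T@V[:3,3], R.T@np.array([*p,1])
def atz(f,uv,z):
    c,d=ray(f,uv); return c+d*(z-c[2])/d[2]
def tri(obs):
    A=0;b=0
    for f,uv in obs:
        c,d=ray(f,uv); d=d/np.linalg.norm(d); M=np.eye(3)-np.outer(d,d); A=A+M; b=b+M@c
    return np.linalg.solve(A,b)
E
python3 -c "
from h import *
for n in ['scene','top','wrist']:
    f=grab(n,n+'0'); print(n,f['fovy'],f['cx'],f['cy'],f['distortion']); print(np.round(f['view'],3))
o=bot.get_obs(); print(o['time'],o['position'],o['orientation'],o['opening'])
"
```

```text
scene 48.36353746947958 321.2776222137489 197.5355870914464 [0.02290966 0.         0.         0.         0.        ]
[[-0.128  0.992 -0.015  0.077]
 [ 0.596  0.064 -0.8   -0.163]
 [-0.793 -0.111 -0.6    1.624]
 [ 0.     0.     0.     1.   ]]
top 53.096539289905344 319.7781398907221 199.20049818806353 [-0.09700046  0.          0.          0.          0.        ]
[[-0.    -1.     0.013 -0.03 ]
 [-0.998 -0.    -0.056  0.503]
 [ 0.056 -0.013 -0.998  1.394]
 [ 0.     0.     0.     1.   ]]
wrist 69.66734296278979 322.3155473191852 197.25929589351446 [-0.04312959  0.          0.          0.          0.        ]
[[ 0.322  0.947 -0.001 -0.524]
 [ 0.899 -0.306  0.315 -0.04 ]
 [ 0.298 -0.103 -0.949  0.38 ]
 [ 0.     0.     0.     1.   ]]
0.15 [0.1694327  0.49667543 0.2306735 ] [-5.14093840e-01 -3.09897403e+00  1.80900888e-03] 0.08555355635550324
```

View pics/top0.png

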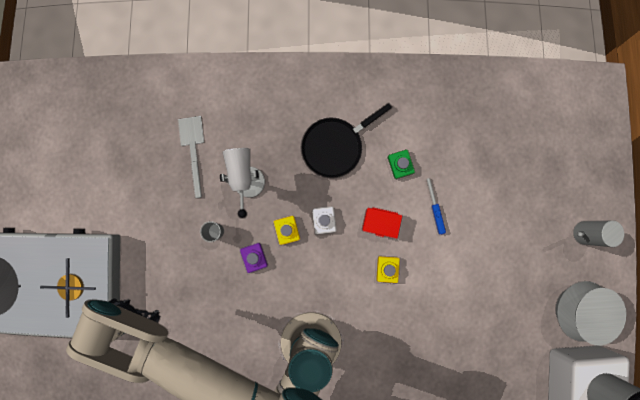

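View pics/scene0.png

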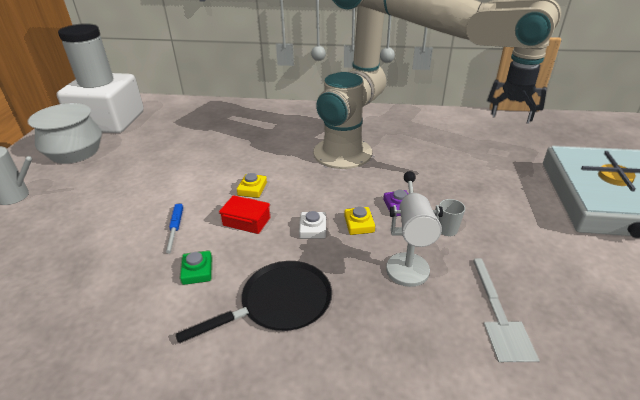

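The top view shows the tawa at (331,147), the lamp head at (237,165) with its foot near (247,182), and the ball at (242,213). In the scene view the ball is at (409,177) and the tawa at (287,295). 

Switch candidates in top: white (324,220), yellow (287,230) and (388,270), purple (254,258), green (401,164). I choose white. Only one black ball is visible, and one tawa. Next is a close crop to check.

```bash
python3 -c "
from h import *
t=load('top0');s=load('scene0')
a=cv2.resize(t['color'][130:250,200:360],None,fx=4,fy=4,interpolation=2)[:,:,::-1]
b=cv2.resize(s['color'][160:290,380:450],(int(70*480/130),480),interpolation=2)[:,:,::-1]
cv2.imwrite('pics/crop0.png',np.hstack([a[:,:540],b]))
def blob(f,x0,x1,y0,y1,fn):
    c=f['color'][y0:y1,x0:x1].astype(int); m=fn(c).astype(np.uint8)
    n,l,st,ce=cv2.connectedComponentsWithStats(m); i=1+np.argmax(st[1:,4]); 
    return ce[i]+[x0,y0],st[i],(l==i)
dark=lambda c:c.max(2)<60
bt,st1,_=blob(t,232,252,203,222,dark);bs,st2,_=blob(s,400,418,168,184,dark)
print('ball',bt,st1,bs,st2,tri([(t,bt),(s,bs)]))
# tawa
tt,st,m=blob(t,295,356,110,182,lambda c:c.max(2)<50); print(tt,st)
import scipy.optimize as so
cn=cv2.findContours(m.astype(np.uint8),0,1)[0]; cn=max(cn,key=len)[:,0]+[295,110]
P=np.array([atz(t,p.astype(float),.016)[:2] for p in cn])
r=so.least_squares(lambda q:np.hypot(*(P-q[:2]).T)-q[2],[.5,0,.11],loss='soft_l1',f_scale=.002); print('tawa',r.x,r.cost)
w,st,m=blob(t,308,342,204,240,lambda c:c.min(2)>190);print(w,st)
print('boxt',atz(t,(324,220),.03),atz(t,(324,220),.052), atz(s,(313,216),.052))
print('foot',atz(t,(248,183),.022),atz(s,(408,267),.022))
"
```

```text
ball [241.90625  213.265625] [ 6  6  9  9 64] [408.91397849 176.1827957 ] [ 4  3 11 11 93] [0.44928417 0.20582153 0.21474662]
[329.75533109 147.52076319] [   7    8   54   60 2673]
tawa [ 0.68731929 -0.0684493   0.10386606] 0.0008268344443433535
[321.83333333 218.52439024] [  5   3  22  26 246]
boxt [ 0.42990398 -0.04485151  0.03      ] [ 0.42981207 -0.04432798  0.052     ] [ 0.4347868 -0.0444321  0.052    ]
foot [0.55950579 0.22163705 0.022     ] [0.57443252 0.21825555 0.022     ]
```

View pics/crop0.png

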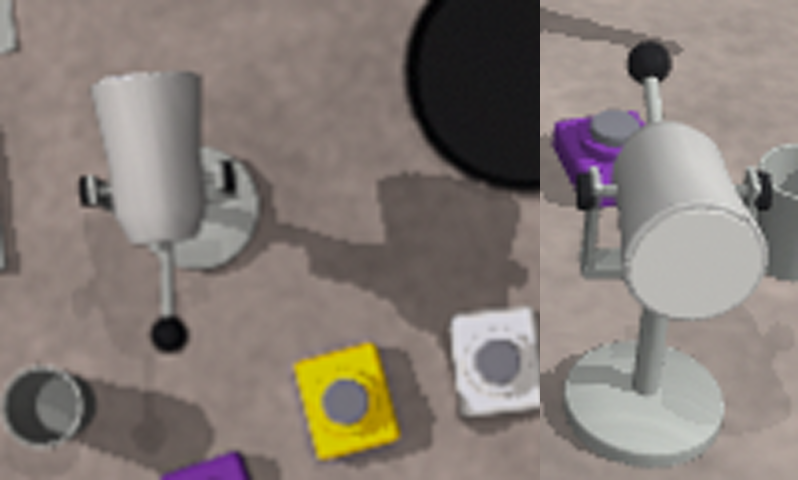

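The crop confirms one lamp with a black ball on its tail, at about (241.9,213.3) in top. The white box with the grey button is at about (324,220). Next I fit the lamp and tawa model to both views.

```bash
cat > fit.py <<'E'
from h import *
import scipy.optimize as so
def lamp(bx,by,psi,t):
    B=np.array([bx,by,.195]); h=np.array([np.cos(psi),np.sin(psi),0]); z=np.array([0,0,1.])
    d=np.cos(t)*h-np.sin(t)*z; u=np.sin(t)*h+np.cos(t)*z; l=np.cross(z,h)
    return B,d,u,l
def ballp(q): B,d,u,l=lamp(*q); return B-.115*d+.03*u
def aim(q,T):
    v=np.array([T[0]-q[0],T[1]-q[1],.006-.195]); return np.arctan2(v[1],v[0]),np.arctan2(-v[2],np.hypot(v[0],v[1]))
E
python3 -c "
from fit import *
t=load('top0');s=load('scene0')
c=lambda x,y:(x/4+200,y/4+130)
e=lambda x,y:((x-540)*130/480+380,y*130/480+160)
def res(q):
    B,d,u,l=lamp(*q); b=ballp(q); r=[]
    F=np.array([q[0],q[1],.022])
    r+=list(proj(t,b)[0]-(241.9,213.26))+list(proj(s,b)[0]-(408.9,176.2))
    r+=list(proj(t,B+.08*d)[0]-c(147,85))*0
    r+=list(proj(s,B+.08*d)[0]-e(697,262))
    r+=list((proj(t,B+.05*l)[0]+proj(t,B-.05*l)[0])/2-(c(159,184)))
    r+=list((proj(s,B+.05*l)[0]+proj(s,B-.05*l)[0])/2-(e(675,190)))
    r+=list(proj(s,F)[0]-e(644,397))
    a=np.linspace(0,6.28,200);C=F+.055*np.c_[np.cos(a),np.sin(a),0*a]; p=proj(t,C)
    r+=[p[:,0].max()-c(260,0)[0],p[:,1].max()-c(0,269)[1]]
    return np.array(r)
r=so.least_squares(res,[.57,.22,.1,.0],loss='soft_l1'); print(r.x,np.round(res(r.x),1))
q=r.x
for f,n,g in ((t,'top',(.687,-.068)),(s,'scene',(.687,-.068))):
    # rim fit: sample radial dark->light edge
    a=np.linspace(0,2*np.pi,180,endpoint=False); im=cv2.GaussianBlur(f['color'].max(2).astype(np.float32),(0,0),.7)
    pts=[]
    for x in a:
        rr=np.linspace(.09,.13,161); P=np.c_[g[0]+rr*np.cos(x),g[1]+rr*np.sin(x),0*rr+.016]; p=proj(f,P).astype(np.float32)
        v=cv2.remap(im,p[:,:1],p[:,1:],1)[:,0]; k=np.argmax(np.diff(v)); 
        if np.diff(v).max()>1: pts.append(P[k,:2])
    pts=np.array(pts); w=so.least_squares(lambda q:np.hypot(*(pts-q[:2]).T)-q[2],[*g,.11],loss='soft_l1',f_scale=.001); print(n,w.x,len(pts),np.median(abs(w.fun)))
"
```

```text
[ 0.56523696  0.21954432  0.11980234 -0.10213087] [ 0.6  0.2  0.3  0.3 -0.2  0.5 -0.3 -0.3 -0.6 -0.   0.2 -3.1 -0.8 -0.2]
top [ 0.68801981 -0.07094728  0.10786038] 180 0.0007855201372403628
scene [ 0.68711724 -0.07392716  0.10868079] 180 0.0005175779995354735
```

```bash
cat > plan.py <<'E'
from fit import *
from scipy.spatial.transform import Rotation as R
def state():
    o=bot.get_obs(); return np.array(o['position']),R.from_rotvec(o['orientation']).as_matrix(),o
def plan(way,op,p=None,M=None):
    """way: list of (x,y,z,yaw_deg of tool y axis or None)"""
    p0,M0,_=state(); p=p0 if p is None else p; M=M0 if M is None else M
    for w in way:
        s=np.round(M.T@(np.array(w[:3])-p)*100,1); a=0
        if w[3] is not None:
            y=np.degrees(np.arctan2(M[1,1],M[0,1])); a=np.round(-((w[3]-y+90)%180-90),1)
        print([op,*s.tolist(),float(a)]); p=p+M@s/100; M=M@R.from_euler('z',a,degrees=True).as_matrix()
    return p,M
E
python3 -c "
from plan import *
p,M,_=state(); g=np.array([.449,.206,.31])
w=[]
for i in range(1,11):
    k=i/10; q=p+(g-p)*k; q[2]=min(.31,p[2]+.02*i*1.0) ; w.append((*q,71+25.9*min(1,k*1.2)))
plan(w,8.5)
"
```

```text
[8.5, -3.6, -1.9, -2.0, -2.9]
[8.5, -3.5, -2.0, -2.0, -3.2]
[8.5, -3.3, -2.2, -2.0, -3.1]
[8.5, -3.3, -2.4, -1.9, -3.1]
[8.5, -3.1, -2.6, -0.0, -3.1]
[8.5, -3.0, -2.7, -0.0, -3.1]
[8.5, -2.8, -2.9, -0.0, -3.1]
[8.5, -2.6, -3.0, -0.0, -3.1]
[8.5, -2.5, -3.2, -0.0, -1.0]
[8.5, -2.4, -3.2, -0.0, -0.0]
```

>>> jog_arm([
  [[8.5, -3.6, -1.9, -2.0, -2.9], [8.5, -3.5, -2.0, -2.0, -3.2], [8.5, -3.3, -2.2, -2.0, -3.1], [8.5, -3.3, -2.4, -1.9, -3.1], [8.5, -3.1, -2.6, 0, -3.1]],
], force=40)

```text
time: 0.65
position: [0.3106, 0.3503, 0.3132]
orientation: [0.09, 3.137, 0.005]
ft_force: [0.1, 0.6, -0.5]
opening: 0.085
gripper_force: 0.0
```

>>> jog_arm([
  [[8.5, -3.0, -2.7, 0, -3.1], [8.5, -2.8, -2.9, 0, -3.1], [8.5, -2.6, -3.0, 0, -3.1], [8.5, -2.5, -3.2, 0, -1.0], [8.5, -2.4, -3.2, 0, 0]],
])

```text
time: 1.15
position: [0.4495, 0.2049, 0.3101]
orientation: [0.189, -3.136, -0.0]
ft_force: [1.3, 0.6, -0.1]
opening: 0.0852
gripper_force: 0.0
```

>>> jog_arm([
  [[8.5, 0, 0, 0, 0], [8.5, 0, 0, 0, 0]],
])

```text
time: 1.35
position: [0.4488, 0.2059, 0.3098]
orientation: [0.185, -3.135, -0.0]
ft_force: [-0.7, 0.4, 0.6]
opening: 0.0852
gripper_force: 0.0
```

```bash
python3 -c "
from plan import *
print(state()[:2])
grab('wrist','w1')
plan([(.449,.206,.26,97),(.449,.206,.227,97),(.449,.206,.198,97)],8.5)
print(proj(load('w1'),[[.449,.206,.2147]]))
"
```

```text
(array([0.44882442, 0.20588879, 0.3098189 ]), array([[-9.93041972e-01, -1.17755612e-01, -1.12138084e-03],
       [-1.17755654e-01,  9.93042600e-01, -2.84492575e-05],
       [ 1.11692900e-03,  1.03797628e-04, -9.99999371e-01]]))
[8.5, -0.1, -0.1, 5.0, -0.1]
[8.5, 0.0, 0.0, 3.3, -0.0]
[8.5, 0.0, 0.0, 2.9, -0.0]
[[322.03108115 201.32407456]]
```

View pics/w1.png

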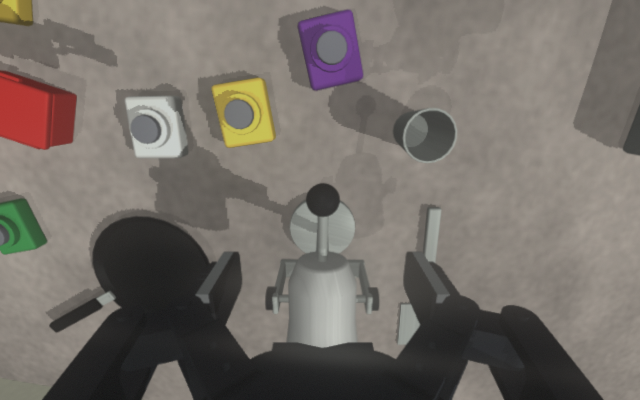

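The wrist view shows the ball at (322,200), within a pixel of the prediction, and both fingers are clear of the fork. I descend and close.

>>> jog_arm([
  [[8.5, 0, 0, 4.0, 0], [8.5, 0, 0, 4.0, 0], [8.5, 0, 0, 3.2, 0], [8.5, 0, 0, 0, 0], [3.0, 0, 0, 0, 0]],
], force=40)

```text
time: 1.9
position: [0.4483, 0.2072, 0.1994]
orientation: [-0.19, 3.135, 0.001]
ft_force: [-0.2, 0.4, 1.1]
opening: 0.0727
gripper_force: 0.0
```

>>> jog_arm([
  [[2.5, 0, 0, 0, 0], [2.5, 0, 0, 0, 0], [2.5, 0, 0, 0, 0], [2.5, 0, 0, 0, 0]],
])

```text
time: 2.3
position: [0.4491, 0.2066, 0.1995]
orientation: [-0.188, 3.134, 0.001]
ft_force: [0.6, 1.2, 2.6]
opening: 0.0278
gripper_force: 39.2
```

```bash
cat > swing.py <<'E'
from plan import *
# path: interpolate psi, tilt from present to target; tool offset from ball kept in head-yaw frame
q=np.array([.5652,.2195,.1198,-.1021]); T=(.6875,-.072)
pt,tt=aim(q,T); print('target',pt,tt,ballp([q[0],q[1],pt,tt]))
p,M,o=state(); print(p,o['opening'],o['gripper_force'],o['ft_force'])
b0=ballp(q); off=p-b0; print('off',off)
N=25; w=[]; y0=np.degrees(np.arctan2(M[1,1],M[0,1]))
for i in range(1,N+1):
    k=i/N; ps=q[2]+(pt-q[2])*k; ti=q[3]+(tt-q[3])*k
    b=ballp([q[0],q[1],ps,ti]); a=ps-q[2]; c,s=np.cos(a),np.sin(a)
    w.append((*(b+[c*off[0]-s*off[1],s*off[0]+c*off[1],off[2]]),y0+np.degrees(a)))
plan(w,2.5); print(w[-1])
E
python3 swing.py
```

```text
target -1.1735474921263789 0.5388600646872168 [0.53296914 0.29632172 0.27976199]
[0.44909943 0.20659013 0.19946426] 0.027781367164358382 39.18306827545166 [0.64775667 1.20030805 2.62099918]
off [ 0.00051635  0.00112806 -0.0136584 ]
[2.5, -0.1, 0.6, -0.3, 3.0]
[2.5, -0.1, 0.6, -0.3, 2.9]
[2.5, -0.0, 0.6, -0.3, 3.0]
[2.5, -0.1, 0.6, -0.3, 3.0]
[2.5, -0.1, 0.6, -0.3, 2.9]
[2.5, -0.1, 0.6, -0.3, 3.0]
[2.5, -0.2, 0.5, -0.3, 2.9]
[2.5, -0.1, 0.6, -0.2, 3.0]
[2.5, -0.1, 0.6, -0.3, 3.0]
[2.5, -0.2, 0.5, -0.3, 2.9]
[2.5, -0.1, 0.6, -0.3, 3.0]
[2.5, -0.2, 0.5, -0.3, 3.0]
[2.5, -0.1, 0.6, -0.2, 2.9]
[2.5, -0.2, 0.5, -0.3, 3.0]
[2.5, -0.1, 0.5, -0.3, 3.0]
[2.5, -0.2, 0.6, -0.2, 2.9]
[2.5, -0.2, 0.5, -0.3, 3.0]
[2.5, -0.2, 0.5, -0.2, 3.0]
[2.5, -0.2, 0.5, -0.3, 2.9]
[2.5, -0.2, 0.4, -0.2, 3.0]
[2.5, -0.2, 0.5, -0.2, 2.9]
[2.5, -0.2, 0.5, -0.3, 3.0]
[2.5, -0.3, 0.4, -0.2, 3.0]
[2.5, -0.2, 0.5, -0.2, 2.9]
[2.5, -0.2, 0.4, -0.2, 3.0]
(np.float64(0.5341954861472173), np.float64(0.2961341004970647), np.float64(0.2661035878275042), np.float64(22.76088748084176))
```

>>> jog_arm([
  [[2.5, -0.1, 0.6, -0.3, 3.0], [2.5, -0.1, 0.6, -0.3, 2.9], [2.5, 0, 0.6, -0.3, 3.0], [2.5, -0.1, 0.6, -0.3, 3.0], [2.5, -0.1, 0.6, -0.3, 2.9]],
])

```text
time: 2.8
position: [0.4522, 0.2362, 0.2129]
orientation: [-0.221, -3.133, 0.001]
ft_force: [1.6, -4.2, -4.4]
opening: 0.0278
gripper_force: 39.6
```

>>> jog_arm([
  [[2.5, -0.1, 0.6, -0.3, 3.0], [2.5, -0.2, 0.5, -0.3, 2.9], [2.5, -0.1, 0.6, -0.2, 3.0], [2.5, -0.1, 0.6, -0.3, 3.0], [2.5, -0.2, 0.5, -0.3, 2.9]],
])

```text
time: 3.3
position: [0.4653, 0.2614, 0.2265]
orientation: [-0.623, -3.077, 0.003]
ft_force: [-1.6, -2.8, -3.0]
opening: 0.0271
gripper_force: 39.7
```

Forces are small, so I continue.

>>> jog_arm([
  [[2.5, -0.1, 0.6, -0.3, 3.0], [2.5, -0.2, 0.5, -0.3, 3.0], [2.5, -0.1, 0.6, -0.2, 2.9], [2.5, -0.2, 0.5, -0.3, 3.0], [2.5, -0.1, 0.5, -0.3, 3.0]],
])

```text
time: 3.8
position: [0.4848, 0.2811, 0.2401]
orientation: [-1.018, -2.971, 0.005]
ft_force: [4.0, -4.6, -7.0]
opening: 0.0278
gripper_force: 39.8
```

>>> jog_arm([
  [[2.5, -0.2, 0.6, -0.2, 2.9], [2.5, -0.2, 0.5, -0.3, 3.0], [2.5, -0.2, 0.5, -0.2, 3.0], [2.5, -0.2, 0.5, -0.3, 2.9], [2.5, -0.2, 0.4, -0.2, 3.0]],
])

```text
time: 4.3
position: [0.5085, 0.2931, 0.2523]
orientation: [-1.39, -2.815, 0.004]
ft_force: [-1.8, -0.1, -2.8]
opening: 0.0277
gripper_force: 39.8
```

```bash
python3 -c "
from plan import *
g=np.array([.5342,.2961,.2661]); p,M,o=state(); print(p,o['ft_force'],o['opening'])
y0=np.degrees(np.arctan2(M[1,1],M[0,1]))
plan([(*(p+(g-p)*k),y0+(22.8-y0)*k) for k in (.2,.4,.6,.8,1)],2.5)
"
```

```text
[0.50849049 0.29308602 0.25226282] [-1.83075897 -0.05297193 -2.8356765 ] 0.027662861810627805
[2.5, -0.3, 0.4, -0.3, 2.9]
[2.5, -0.2, 0.5, -0.3, 3.0]
[2.5, -0.2, 0.5, -0.2, 2.9]
[2.5, -0.2, 0.4, -0.3, 2.9]
[2.5, -0.2, 0.5, -0.3, 2.9]
```

>>> jog_arm([
  [[2.5, -0.3, 0.4, -0.3, 2.9], [2.5, -0.2, 0.5, -0.3, 3.0], [2.5, -0.2, 0.5, -0.2, 2.9], [2.5, -0.2, 0.4, -0.3, 2.9], [2.5, -0.2, 0.5, -0.3, 2.9]],
])

```text
time: 4.8
position: [0.5339, 0.295, 0.2653]
orientation: [-1.738, -2.615, 0.008]
ft_force: [-1.0, -4.7, -7.4]
opening: 0.0275
gripper_force: 39.9
```

>>> jog_arm([
  [[2.5, 0, 0, 0, 0], [2.5, 0, 0, 0, 0]],
])

```text
time: 5.0
position: [0.5344, 0.295, 0.2657]
orientation: [1.735, 2.619, -0.005]
ft_force: [2.0, -4.5, -7.1]
opening: 0.0275
gripper_force: 39.9
```

```bash
python3 -c "
from plan import *
p,M,o=state(); print(p,o['ft_force'],o['opening'])
f=grab('scene','s2'); t=grab('top','t2'); w=grab('wrist','w2')
a=cv2.resize(f['color'][130:290,340:500],None,fx=3,fy=3,interpolation=2)
cv2.imwrite('pics/c2.png',np.hstack([a,cv2.resize(t['color'][130:230,210:270],(288,480),interpolation=2)])[:,:,::-1])
"
```

```text
[0.53443363 0.2950012  0.26567334] [ 1.97134685 -4.53381346 -7.05175693] 0.027529480201597314
```

View pics/c2.png

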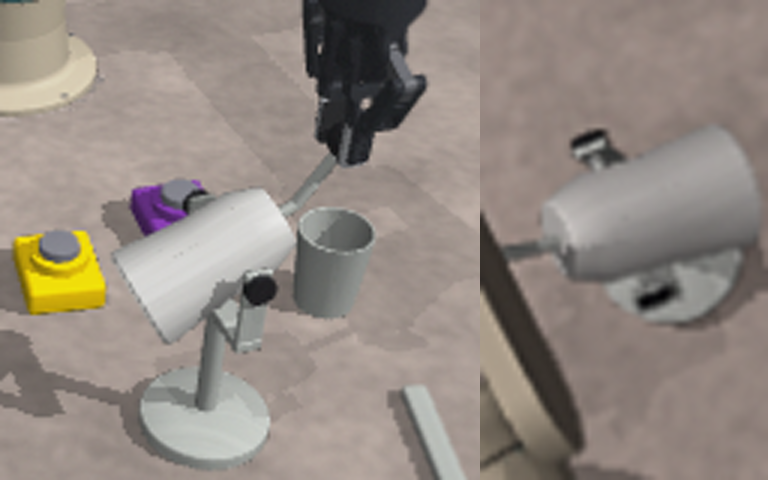

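The head now points toward the tawa and the ball is held in the fingers at about (345,150) in the crop. I release, rise clear and measure.

>>> jog_arm([
  [[4.5, 0, 0, 0, 0], [8.5, 0, 0, 0, 0], [8.5, 0, 0, 0, 0], [8.5, 0, 0, 0, 0], [8.5, 0, 0, 0, 0]],
])

```text
time: 5.65
position: [0.5341, 0.2963, 0.2677]
orientation: [1.734, 2.619, 0.001]
ft_force: [0.3, -1.3, 0.1]
opening: 0.0851
gripper_force: 0.0
```

>>> jog_arm([
  [[8.5, 0, 0, -3, 0], [8.5, 0, 0, -4, 0], [8.5, 0, 0, -4, 0], [8.5, 0, 0, 0, 0]],
])

```text
time: 6.05
position: [0.5346, 0.2964, 0.3848]
orientation: [1.731, 2.614, 0.016]
ft_force: [-0.3, -0.8, 0.8]
opening: 0.085
gripper_force: 0.0
```

```bash
python3 -c "
from plan import *
p,M,o=state(); print(p,o['ft_force'],o['opening'],o['joint_positions'])
g=np.array([.40,.02,.34]); plan([(*(p+(g-p)*k),None) for k in np.linspace(.125,1,8)],8.5)
"
```

```text
[0.53456359 0.29642447 0.38481592] [-0.32845925 -0.78442723  0.77852303] 0.08500985824054781 [4.45815744e-01 3.31473625e-01 7.79426922e-01 2.02176095e-04
 2.01866893e+00 4.48685749e-02]
[8.5, -2.5, -2.9, 0.5, 0.0]
[8.5, -2.5, -2.9, 0.5, 0.0]
[8.5, -2.6, -2.9, 0.6, 0.0]
[8.5, -2.5, -2.9, 0.5, 0.0]
[8.5, -2.5, -2.9, 0.5, 0.0]
[8.5, -2.5, -2.9, 0.5, 0.0]
[8.5, -2.6, -2.9, 0.6, 0.0]
[8.5, -2.5, -2.9, 0.5, 0.0]
```

>>> jog_arm([
  [[8.5, -2.5, -2.9, 0, 0], [8.5, -2.5, -2.9, 0, 0], [8.5, -2.6, -2.9, 0.6, 0], [4, -2.5, -2.9, 0.6, 0], [0, -2.5, -2.9, 0.6, 0]],
])

```text
time: 6.55
position: [0.4488, 0.1224, 0.3585]
orientation: [-1.734, -2.619, -0.0]
ft_force: [0.2, -1.4, 0.4]
opening: 0.0585
gripper_force: 0.0
```

>>> jog_arm([
  [[0, -2.5, -2.9, 0.6, 0], [0, -2.6, -2.9, 0.9, 0], [0, -2.5, -2.9, 0.9, 0], [0, 0, 0, 0, 0]],
])

```text
time: 6.95
position: [0.3978, 0.0171, 0.3341]
orientation: [-1.74, -2.615, 0.002]
ft_force: [0.4, -0.1, -0.3]
opening: 0.0001
gripper_force: 0.0
```

```bash
python3 -c "
from plan import *
p,M,o=state(); print(p,o['opening'])
s=grab('scene','s3'); t=grab('top','t3'); w=grab('wrist','w3')
b=ballp([.5652,.2195,-1.1735,.5389]); print(proj(s,b),proj(t,b))
a=cv2.resize(s['color'][150:310,350:480],None,fx=3,fy=3,interpolation=2)
cv2.imwrite('pics/c3.png',np.hstack([a,cv2.resize(t['color'][130:230,195:275],(384,480),interpolation=2)])[:,:,::-1])
for q in ((.5652,.2195),):
  pass
T=np.array([.43,-.045,.052]); print(proj(w,T))
def ball(f,g):
    u,v=np.round(proj(f,b)[0]).astype(int); c=f['color'][v-14:v+15,u-14:u+15].max(2); m=(c<60).astype(np.uint8)
    n,l,st,ce=cv2.connectedComponentsWithStats(m); print(ce[1:]+[u-14,v-14],st[1:,4]); i=1+np.argmax(st[1:,4]); return ce[i]+[u-14,v-14]
bs,bt=ball(s,0),ball(t,0); x=tri([(s,bs),(t,bt)]); print('ball',x,'want',b)
"
```

```text
[0.39780445 0.01706642 0.33413133] 9.537327730380963e-05
[[454.49065812 175.28398074]] [[207.25827846 183.5847452 ]]
[[324.9365595  204.39365016]]
[[455.12977099 176.46564885]] [131]
[[205.85526316 184.06578947]] [76]
ball [0.53183213 0.29983319 0.27630821] want [0.5329668  0.29631707 0.27976531]
```

View pics/c3.png

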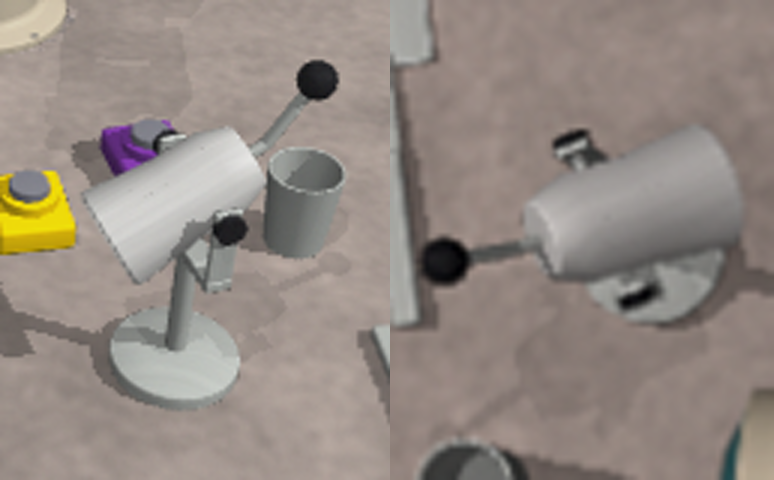

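View pics/w3.png

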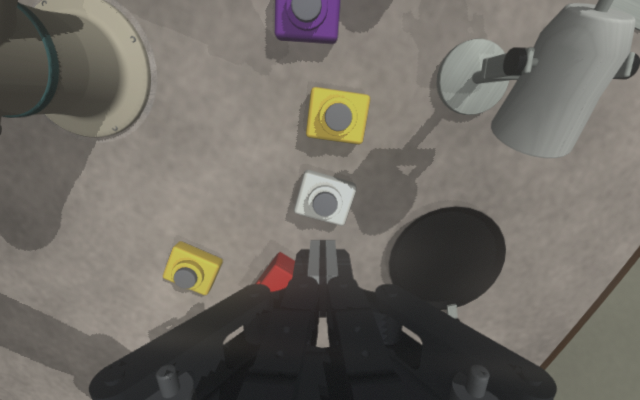

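The lamp stands released, with the ball at scene (455.1,176.5) and top (205.9,184.1). The white switch is at (324,204) in the wrist view, as predicted. The swivel looks right, but the tilt is about 0.04 rad short. I'll go back, take a wrist view of the ball and correct it.

```bash
python3 -c "
from plan import *
p,M,o=state()
g=np.array([.532,.299,.39]); plan([(*(p+(g-p)*k),22.8) for k in np.linspace(.125,1,8)],8.5)
"
```

```text
[8.5, 2.6, 2.9, -0.7, 0.2]
[8.5, 2.5, 2.9, -0.7, -0.0]
[8.5, 2.6, 2.8, -0.6, -0.0]
[8.5, 2.6, 2.9, -0.7, -0.0]
[8.5, 2.6, 2.9, -0.7, -0.0]
[8.5, 2.6, 2.9, -0.7, -0.0]
[8.5, 2.5, 2.9, -0.7, -0.0]
[8.5, 2.6, 2.8, -0.6, -0.0]
```

>>> jog_arm([
  [[0, 2.6, 2.9, -1.2, 0.2], [0, 2.5, 2.9, -1.2, 0], [0, 2.6, 2.8, -1.2, 0], [0, 2.6, 2.9, -1.0, 0], [0, 2.6, 2.9, -0.8, 0]],
])

```text
time: 7.6
position: [0.4826, 0.1975, 0.3898]
orientation: [1.736, 2.618, 0.001]
ft_force: [0.4, -0.6, -0.2]
opening: 0.0001
gripper_force: 0.0
```

>>> jog_arm([
  [[8.5, 2.6, 2.9, 0, 0], [8.5, 2.5, 2.9, 0, 0], [8.5, 2.6, 2.8, 0, 0], [8.5, 0, 0, 0, 0], [8.5, 0, 0, 0, 0]],
])

```text
time: 8.1
position: [0.5316, 0.3005, 0.3876]
orientation: [-1.735, -2.617, 0.003]
ft_force: [0.3, -0.6, -0.9]
opening: 0.0723
gripper_force: 0.0
```

```bash
cat > meas.py <<'E'
from plan import *
import sys
def ball(f,b,th=55):
    u,v=np.round(proj(f,b)[0]).astype(int); k=int(15+0*u); 
    r=np.linalg.norm(proj(f,np.array(b)+[0,0,.015])-proj(f,b)); k=34 if f.get('w') else 14
    c=f['color'][max(v-k,0):v+k+1,u-k:u+k+1].max(2); m=(c<th).astype(np.uint8)
    n,l,st,ce=cv2.connectedComponentsWithStats(m); i=1+np.argmax(st[1:,4]); print(st[i].tolist()); return ce[i]+[u-k,max(v-k,0)]
t0,s0=load('top0'),load('scene0')
def joint(obs,prior=(.5652,.2195,-1.17,.5)):
    """obs: (frame, ball px) list of present state; joint fit with the first state"""
    c=lambda x,y:np.array((x/4+200,y/4+130)); e=lambda x,y:np.array(((x-540)*130/480+380,y*130/480+160))
    def res(z):
        q0=z[:4]; q1=[z[0],z[1],z[4],z[5]]; r=[]
        b=ballp(q0); r+=list(proj(t0,b)[0]-(241.9,213.26))+list(proj(s0,b)[0]-(408.9,176.2))
        B=lamp(*q0)[0]; F=np.array([z[0],z[1],.022])
        r+=list(proj(t0,B)[0]-(239.8,175.9))+list(proj(s0,B)[0]-e(675,190)); r+=list(proj(s0,F)[0]-(408.2,267.5))
        b=ballp(q1)
        for f,px in obs: r+=list((proj(f,b)[0]-px)*(.3 if f.get('w') else 1))
        return np.array(r)
    w=so.least_squares(res,[.5652,.2195,.12,-.1,prior[2],prior[3]],loss='soft_l1'); print(w.x.round(4),w.fun.round(2)); return w.x
E
python3 -c "
from meas import *
p,M,o=state(); print(p,o['opening'])
w=grab('wrist','w4'); w['w']=1
b=np.array([.5318,.2998,.2763]); print(proj(w,b))
pw=ball(w,b); print(pw)
s,t=load('s3'),load('t3')
x=tri([(s,(455.13,176.47)),(t,(205.86,184.07))]); print(x, tri([(s,(455.13,176.47)),(t,(205.86,184.07)),(w,pw)]))
joint([(s,(455.13,176.47)),(t,(205.86,184.07)),(w,pw)])
joint([(s,(455.13,176.47)),(t,(205.86,184.07))])
"
```

```text
[0.53158124 0.30046759 0.38764185] 0.07232045445028638
[[323.60903778 195.42179162]]
[18, 20, 30, 30, 700]
[322.87142857 195.32714286]
[0.53182216 0.29983135 0.27628836] [0.53151859 0.29977176 0.2761866 ]
[ 0.5662  0.2197  0.1205 -0.0871 -1.1612  0.4941] [ 0.48 -0.19  0.4   0.01 -0.4  -0.47 -0.53  0.24  0.27 -2.79  0.46 -0.05
  0.66  0.14  0.1   0.05]
[ 0.5662  0.2197  0.1205 -0.0871 -1.1641  0.4964] [ 0.48 -0.19  0.4   0.01 -0.4  -0.47 -0.53  0.24  0.27 -2.79  0.45 -0.05
  0.67  0.03]
```

View pics/w4.png

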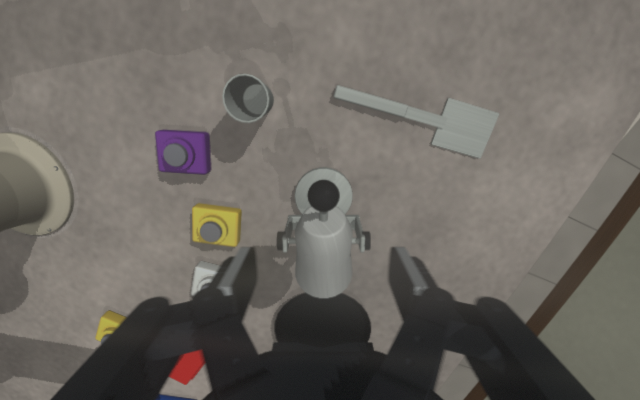

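The wrist view shows the ball at (323,195), agreeing with the other two cameras. Tilt is about 0.495 and 0.539 is wanted, so I regrasp lower and more firmly.

>>> jog_arm([
  [[8.5, 0, 0, 4.4, 0], [8.5, 0, 0, 4.4, 0], [8.5, 0, 0, 4.4, 0], [8.5, 0, 0, 0, 0], [2.5, 0, 0, 0, 0]],
], force=90)

```text
time: 8.65
position: [0.5316, 0.2982, 0.2596]
orientation: [1.74, 2.615, 0.003]
ft_force: [0.4, 0.2, 1.4]
opening: 0.0726
gripper_force: 0.0
```

>>> jog_arm([
  [[2.5, 0, 0, 0, 0], [2.5, 0, 0, 0, 0], [2.5, 0, 0, 0, 0], [2.5, 0, 0, 0, 0], [2.5, 0, 0, 0, 0]],
])

```text
time: 9.15
position: [0.5321, 0.2995, 0.2595]
orientation: [1.738, 2.616, 0.007]
ft_force: [0.2, 2.5, 6.3]
opening: 0.0266
gripper_force: 74.5
```

>>> jog_arm([
  [[2.5, -0.1, 0, -0.1, 0], [2.5, -0.1, 0, -0.1, 0], [2.5, -0.1, 0, -0.1, 0], [2.5, -0.1, 0, -0.1, 0], [2.5, 0, 0, 0, 0]],
])

```text
time: 9.65
position: [0.5333, 0.2965, 0.2629]
orientation: [-1.737, -2.618, -0.007]
ft_force: [-0.6, 5.0, 5.5]
opening: 0.0267
gripper_force: 74.4
```

>>> jog_arm([
  [[2.5, -0.1, 0, -0.1, 0], [2.5, -0.1, 0, -0.1, 0], [2.5, 0, 0, 0, 0]],
])

```text
time: 9.95
position: [0.534, 0.2948, 0.2648]
orientation: [-1.737, -2.617, -0.007]
ft_force: [-0.2, 7.2, 4.4]
opening: 0.0267
gripper_force: 74.4
```

```bash
python3 -c "
from meas import *
p,M,o=state(); print(p,o['ft_force'])
s=grab('scene','s5'); s3=load('s3')
# head rotation between s3 and s5: compare shade by ECC on head crop
a=lambda f:cv2.cvtColor(f['color'],7)[185:250,376:440].astype(np.float32)
W=np.eye(2,3,dtype=np.float32)
cc,W=cv2.findTransformECC(a(s3),a(s),W,cv2.MOTION_EUCLIDEAN); print(cc,W)
# predicted lens centre/head rear motion
q=[.566,.2197,-1.168,.495]
for ti in (.495,.539): B,d,u,l=lamp(*q[:3],ti); print(proj(s,[B+.08*d,B-.045*d]))
"
```

```text
[0.53397196 0.29475143 0.26478346] [-0.19855501  7.23290641  4.40597044]
0.9795164745380568 [[ 0.9999481   0.0101908  -0.15917155]
 [-0.0101908   0.9999481   0.70269287]]
[[386.53113023 229.80609852]
 [432.88169474 201.31075527]]
[[387.12990696 230.65438259]
 [432.59468708 200.79168146]]
```

>>> jog_arm([
  [[2.5, -0.1, 0, -0.2, 0], [2.5, -0.1, 0, -0.2, 0], [2.5, 0, 0, 0, 0]],
])

```text
time: 10.3
position: [0.535, 0.292, 0.2676]
orientation: [-1.738, -2.617, -0.003]
ft_force: [2.9, 4.9, 0.2]
opening: 0.0269
gripper_force: 74.3
```

```bash
cat > ecc.py <<'E'
from meas import *
# model-based: tilt from image motion of head between s3 and now
def headmask(f,ti,psi=-1.168):
    B,d,u,l=lamp(.566,.2197,psi,ti); P=[]
    a=np.linspace(0,6.28,40)[:,None]
    for x,r in ((-.045,.024),(.08,.041)): P.append(B+x*d+r*(np.cos(a)*u+np.sin(a)*l))
    m=np.zeros(f['color'].shape[:2],np.uint8); cv2.fillConvexPoly(m,cv2.convexHull(np.round(proj(f,np.vstack(P))).astype(np.int32)),255); return m
def motion(n0,s,dil=5):
    f0=load(n0); m=cv2.dilate(headmask(f0,.495),np.ones((dil,dil)))
    m[212:260,412:440]=0
    g=lambda f:cv2.cvtColor(f['color'],7)[170:270,360:460]
    cc,W=cv2.findTransformECC(g(f0),g(s),np.eye(2,3,dtype=np.float32),cv2.MOTION_EUCLIDEAN,(3,200,1e-7),np.ascontiguousarray(m[170:270,360:460]),3)
    print('cc',cc,'rot',np.arctan2(W[1,0],W[0,0]))
E
python3 -c "
from ecc import *
p,M,o=state(); print(p,o['ft_force'])
s=grab('scene','s6')
motion('s3',load('s5')); motion('s3',s); motion('s3',load('s2'))
"
```

```text
[0.53498418 0.29199602 0.26760906] [2.88665301 4.90099698 0.20074453]
cc 0.9921716156629448 rot -0.039820164
cc 0.9842993121243406 rot -0.04962237
cc 0.9974678312213552 rot -0.014997284
```

>>> jog_arm([
  [[2.5, 0, 0, 0, 0], [2.5, 0, 0, 0, 0]],
], force=20)

```text
time: 10.55
position: [0.535, 0.292, 0.2676]
orientation: [-1.738, -2.617, -0.003]
ft_force: [2.8, 4.0, -0.1]
opening: 0.0268
gripper_force: 74.3
```

>>> jog_arm([
  [[4.5, 0, 0, 0, 0], [8.5, 0, 0, 0, 0], [8.5, 0, 0, 0, 0], [8.5, 0, 0, 0, 0], [8.5, 0, 0, 0, 0]],
])

```text
time: 11.05
position: [0.5347, 0.2911, 0.2673]
orientation: [1.74, 2.616, -0.0]
ft_force: [-0.8, -0.3, -0.1]
opening: 0.0851
gripper_force: 0.0
```

>>> jog_arm([
  [[8.5, 0, 0, -4, 0], [8.5, 0, 0, -4, 0], [8.5, 0, 0, -4, 0], [8.5, 0, 0, 0, 0], [8.5, 0, 0, 0, 0]],
])

```text
time: 11.55
position: [0.5349, 0.2913, 0.3882]
orientation: [1.739, 2.615, 0.003]
ft_force: [0.3, 0.2, -0.8]
opening: 0.0852
gripper_force: 0.0
```

```bash
python3 -c "
from ecc import *
p,M,o=state(); print(p)
s=grab('scene','s7'); t=grab('top','t7'); w=grab('wrist','w7'); w['w']=1
motion('s3',s)
b=ballp([.566,.2197,-1.172,.54]); print(b,proj(s,b),proj(w,b))
bs=ball(s,b); bw=ball(w,b); x=tri([(s,bs),(w,bw)]); print(bs,bw,x)
z=joint([(s,bs),(w,bw)]); print(aim(z,(.6875,-.072)))
"
```

```text
[0.53492417 0.29128628 0.38815036]
cc 0.9831356178266615 rot -0.04657666
[0.53368784 0.29638266 0.2798569 ] [[454.56257003 175.43095587]] [[325.00031297 191.17337895]]
[6, 7, 13, 13, 132]
[17, 24, 31, 31, 766]
[452.62878788 174.04545455] [323.11879896 195.75195822] [0.53329638 0.292163   0.2827964 ]
[ 0.5663  0.2195  0.1196 -0.0868 -1.1443  0.5799] [ 0.48 -0.22  0.4   0.01 -0.37 -0.49 -0.58  0.26  0.22 -2.77  0.21 -0.04
 -0.11  0.15]
(np.float64(-1.176686939321065), np.float64(0.539375457612979))
```

Now tilt has overshot to about 0.578 with swivel at -1.144. I'll do one more small correction with the same firm grip, which followed nearly 1:1.

>>> jog_arm([
  [[8.5, 0.1, -0.1, 4.0, 0], [8.5, 0, 0, 4.0, 0], [8.5, 0, 0, 4.1, 0], [8.5, 0, 0, 0, 0], [2.5, 0, 0, 0, 0]],
], force=90)

```text
time: 12.2
position: [0.5331, 0.2916, 0.2663]
orientation: [-1.739, -2.615, 0.002]
ft_force: [0.6, 0.5, 1.3]
opening: 0.0731
gripper_force: 0.0
```

>>> jog_arm([
  [[2.5, 0, 0, 0, 0], [2.5, 0, 0, 0, 0], [2.5, 0, 0, 0, 0], [2.5, 0, 0, 0, 0], [2.5, 0, 0, 0, 0]],
])

```text
time: 12.7
position: [0.5339, 0.2925, 0.2684]
orientation: [1.738, 2.615, 0.006]
ft_force: [-0.8, 2.8, 6.0]
opening: 0.0265
gripper_force: 73.3
```

>>> jog_arm([
  [[2.5, 0.1, 0.1, 0.1, 0], [2.5, 0.1, 0.1, 0.1, 0], [2.5, 0.1, 0.05, 0.1, 0], [2.5, 0, 0, 0, 0], [2.5, 0, 0, 0, 0]],
])

```text
time: 13.2
position: [0.5337, 0.2961, 0.2653]
orientation: [-1.738, -2.616, -0.002]
ft_force: [-7.4, 0.5, 6.9]
opening: 0.0268
gripper_force: 73.4
```

>>> jog_arm([
  [[4.5, 0, 0, 0, 0], [8.5, 0, 0, 0, 0], [8.5, 0, 0, 0, 0], [8.5, 0, 0, 0, 0], [8.5, 0, 0, 0, 0]],
])

```text
time: 13.7
position: [0.5346, 0.2954, 0.2632]
orientation: [-1.739, -2.616, 0.0]
ft_force: [-0.3, 0.5, 0.4]
opening: 0.0852
gripper_force: 0.0
```

>>> jog_arm([
  [[8.5, 0, 0, -4, 0], [8.5, 0, 0, -4, 0], [8.5, 0, 0, -4, 0], [8.5, 0, 0, 0, 0], [8.5, 0, 0, 0, 0]],
])

```text
time: 14.2
position: [0.5348, 0.2956, 0.3841]
orientation: [1.739, 2.615, 0.003]
ft_force: [-0.4, 0.8, -1.4]
opening: 0.085
gripper_force: 0.0
```

```bash
cat > after.py <<'E'
from ecc import *
p,M,o=state(); print(p)
n=__import__('sys').argv[1]
s=grab('scene','s'+n); w=grab('wrist','w'+n); w['w']=1
b=ballp([.566,.2197,-1.1767,.54]); print(b)
bs=ball(s,b); bw=ball(w,b); x=tri([(s,bs),(w,bw)]); print(bs,bw,x)
r=x-[.566,.2197,.195]; print('direct psi,tilt',np.arctan2(-r[1],-r[0]),np.arctan2(r[2],np.hypot(*r[:2]))-np.arctan2(.03,.115))
z=joint([(s,bs),(w,bw)]); print(aim(z,(.6875,-.072)))
E
python3 after.py 8
```

```text
[0.53481585 0.29556282 0.38409984]
[0.5340486  0.29653368 0.2798569 ]
[7, 7, 13, 13, 132]
[17, 18, 32, 31, 763]
[454.03787879 175.1969697 ] [321.47706422 195.98034076] [0.53223348 0.29580397 0.27928727]
direct psi,tilt -1.1532027422395064 0.5363554156344364
[ 0.5663  0.2195  0.1196 -0.0868 -1.1509  0.5363] [ 0.48 -0.21  0.4   0.01 -0.37 -0.49 -0.58  0.26  0.23 -2.77  0.17 -0.04
 -0.09  0.11]
(np.float64(-1.1766784218059299), np.float64(0.539362285447235))
```

Tilt is right at 0.536. Swivel is about 0.02 rad short, so I make a last lateral nudge.

>>> jog_arm([
  [[8.5, 0.1, 0, 4.0, 0], [8.5, 0, 0, 4.0, 0], [8.5, 0, 0, 4.0, 0], [8.5, 0, 0, 0, 0], [2.5, 0, 0, 0, 0]],
], force=90)

```text
time: 14.8
position: [0.5338, 0.2963, 0.263]
orientation: [-1.739, -2.615, 0.003]
ft_force: [-0.5, 0.0, 0.3]
opening: 0.0727
gripper_force: 0.0
```

>>> jog_arm([
  [[2.5, 0, 0, 0, 0], [2.5, 0, 0, 0, 0], [2.5, 0, 0, 0, 0], [2.5, 0, 0, 0, 0], [2.5, 0, 0, 0, 0]],
])

```text
time: 15.3
position: [0.5345, 0.2971, 0.2653]
orientation: [1.738, 2.616, 0.006]
ft_force: [-1.7, 2.3, 5.8]
opening: 0.0267
gripper_force: 73.0
```

>>> jog_arm([
  [[2.5, 0, 0.1, 0, 0], [2.5, 0, 0.1, 0, 0], [2.5, 0, 0, 0, 0], [2.5, 0, 0, 0, 0]],
])

```text
time: 15.7
position: [0.5353, 0.2977, 0.2651]
orientation: [-1.739, -2.616, -0.002]
ft_force: [-6.9, 0.9, 6.4]
opening: 0.0265
gripper_force: 73.0
```

>>> jog_arm([
  [[4.5, 0, 0, 0, 0], [8.5, 0, 0, 0, 0], [8.5, 0, 0, 0, 0], [8.5, 0, 0, 0, 0], [8.5, 0, 0, 0, 0]],
])

```text
time: 16.2
position: [0.5361, 0.2971, 0.2632]
orientation: [1.74, 2.616, -0.0]
ft_force: [-0.0, -0.7, 0.5]
opening: 0.0847
gripper_force: 0.0
```

>>> jog_arm([
  [[8.5, 0, 0, -4, 0], [8.5, 0, 0, -4, 0], [8.5, 0, 0, -4, 0], [8.5, 0, 0, 0, 0], [8.5, 0, 0, 0, 0]],
])

```text
time: 16.7
position: [0.5363, 0.2973, 0.3841]
orientation: [1.739, 2.615, 0.003]
ft_force: [1.4, 1.7, -1.2]
opening: 0.0854
gripper_force: 0.0
```

```bash
python3 after.py 9; python3 -c "
from plan import *
p,M,o=state()
g=np.array([.40,.02,.34]); plan([(*(p+(g-p)*k),None) for k in np.linspace(.125,1,8)],8.5)"
```

```text
[0.53628848 0.29726646 0.38406852]
[0.5340486  0.29653368 0.2798569 ]
[8, 8, 13, 13, 133]
[19, 17, 32, 31, 755]
[454.68421053 175.78947368] [321.49271523 196.22119205] [0.53383963 0.29713812 0.27884332]
direct psi,tilt -1.1771668024798538 0.5301713569406786
[ 0.5662  0.2196  0.1199 -0.0869 -1.1747  0.5302] [ 0.48 -0.21  0.4   0.01 -0.38 -0.48 -0.56  0.25  0.24 -2.77  0.16 -0.01
 -0.1   0.12]
(np.float64(-1.1766516737519244), np.float64(0.539316320689528))
[8.5, -2.5, -2.9, 0.5, 0.0]
[8.5, -2.6, -2.9, 0.6, 0.0]
[8.5, -2.5, -2.9, 0.5, 0.0]
[8.5, -2.5, -2.9, 0.5, 0.0]
[8.5, -2.6, -2.9, 0.5, 0.0]
[8.5, -2.5, -2.9, 0.6, 0.0]
[8.5, -2.6, -2.9, 0.5, 0.0]
[8.5, -2.5, -2.9, 0.5, 0.0]
```

Swivel is -1.176 and tilt 0.530, against -1.177 and 0.539 wanted, which is within measurement accuracy. On to the switch.

>>> jog_arm([
  [[8.5, -2.5, -2.9, 0, 0], [8.5, -2.5, -2.9, 0, 0], [8.5, -2.6, -2.9, 0.6, 0], [4, -2.5, -2.9, 0.6, 0], [0, -2.5, -2.9, 0.6, 0]],
], force=40)

```text
time: 17.3
position: [0.4498, 0.1236, 0.3631]
orientation: [-1.738, -2.614, 0.003]
ft_force: [0.7, -0.5, 0.1]
opening: 0.0587
gripper_force: 0.0
```

>>> jog_arm([
  [[0, -2.5, -2.9, 0.6, 0], [0, -2.6, -2.9, 0.9, 0], [0, -2.5, -2.9, 0.9, 0], [0, 0, 0, 0, 0], [0, 0, 0, 0, 0]],
])

```text
time: 17.8
position: [0.3998, 0.0208, 0.3401]
orientation: [-1.741, -2.613, 0.001]
ft_force: [0.7, 0.3, 0.4]
opening: 0.0002
gripper_force: 0.0
```

```bash
python3 -c "
from meas import *
p,M,o=state(); print(p,o['opening'])
s=grab('scene','s10'); t=grab('top','t10'); w=grab('wrist','w10'); t0=load('top0');s0=load('scene0')
b=np.array([.534,.297,.279]); bs,bt=ball(s,b),ball(t,b); print(bs,bt,tri([(s,bs),(t,bt)])); joint([(s,bs),(t,bt)])
# button: grey disc; segment inside white box
def btn(f,g,k):
    u,v=np.round(proj(f,g)[0]).astype(int); c=cv2.resize(f['color'][v-k:v+k+1,u-k:u+k+1],None,fx=4,fy=4,interpolation=2)
    m=((c.max(2)<150)&(c.max(2).astype(int)-c.min(2)<30)).astype(np.uint8)
    n,l,st,ce=cv2.connectedComponentsWithStats(m); i=min(range(1,n),key=lambda i:np.hypot(*(ce[i]-2*(2*k+1)))+(1e3 if st[i,4]<100 else 0)); print(st[i],n); return (ce[i]+.5)/4-.5+[u-k,v-k]
g=(.431,-.0445,.052)
P=[(f,btn(f,g,k)) for f,k in ((s0,9),(t0,8),(w,20))]
for f,px in P: print(px,atz(f,px,.052))
print(tri(P))
"
```

```text
[0.39979995 0.02080822 0.34010677] 0.0002417999544683413
[8, 8, 13, 12, 130]
[9, 10, 10, 9, 73]
[454.67692308 175.64615385] [206.34246575 182.94520548] [0.53470227 0.29765377 0.28025731]
[ 0.5661  0.2199  0.1222 -0.0875 -1.1851  0.5379] [ 0.48 -0.16  0.4   0.   -0.47 -0.43 -0.45  0.22  0.35 -2.81  0.26  0.12
  0.66  0.05]
[   4   20   58   44 1978] 3
[  12   12   46   46 1709] 4
[  20   31  106  102 8095] 9
[311.86097068 216.19362993] [ 0.43598729 -0.04749461  0.052     ]
[324.46028379 220.03679052] [ 0.42968586 -0.04590039  0.052     ]
[322.88624151 203.8611643 ] [ 0.42815313 -0.04487692  0.052     ]
[ 0.42937557 -0.04713902  0.04639302]
```

The second camera pair gives -1.185 and 0.538, so the lamp is on target. The button is at (0.429, -0.045).

```bash
python3 -c "
from plan import *
p,M,o=state(); B=np.array([.429,-.0453,.09])
a=np.array([.429,-.0453,.30])
plan([(*(p+(a-p)*k),None) for k in (.5,1)]+[(.429,-.0453,z,None) for z in (.25,.20,.15,.11,.08,.055,.05,.044)],0)"
```

```text
[0, -3.6, 0.0, 2.0, 0.0]
[0, -3.7, 0.0, 2.1, 0.0]
[0, -0.0, 0.0, 5.0, 0.0]
[0, -0.0, 0.0, 5.0, 0.0]
[0, -0.0, 0.0, 5.0, 0.0]
[0, -0.0, 0.0, 4.0, 0.0]
[0, -0.0, 0.0, 3.0, 0.0]
[0, -0.0, 0.0, 2.5, 0.0]
[0, -0.0, 0.0, 0.5, 0.0]
[0, -0.0, 0.0, 0.6, 0.0]
```

>>> jog_arm([
  [[0, -3.6, 0, 2.0, 0], [0, -3.7, 0, 2.0, 0], [0, 0, 0, 5.0, 0], [0, 0, 0, 5.0, 0], [0, 0, 0, 5.0, 0]],
])

```text
time: 18.45
position: [0.4287, -0.0455, 0.1492]
orientation: [1.738, 2.617, 0.0]
ft_force: [0.3, 0.5, -0.1]
opening: 0.0004
gripper_force: 0.0
```

>>> jog_arm([
  [[0, 0, 0, 4.0, 0], [0, 0, 0, 3.0, 0], [0, 0, 0, 1.5, 0], [0, 0, 0, 0.5, 0], [0, 0, 0, 0, 0]],
])

```text
time: 18.95
position: [0.4286, -0.0455, 0.0609]
orientation: [-1.737, -2.616, 0.001]
ft_force: [0.4, -0.2, 0.2]
opening: -0.0002
gripper_force: 0.0
```

>>> jog_arm([
  [[0, 0, 0, 0.3, 0], [0, 0, 0, 0.3, 0], [0, 0, 0, 0.3, 0], [0, 0, 0, 0.1, 0], [0, 0, 0, 0, 0]],
])

```text
time: 19.45
position: [0.4287, -0.0461, 0.0515]
orientation: [1.739, 2.616, 0.001]
ft_force: [-0.1, 0.8, 2.0]
opening: 0.0001
gripper_force: 0.8
```

Contact at z 0.0515. I press on through the travel.

>>> jog_arm([
  [[0, 0, 0, 0.3, 0], [0, 0, 0, 0.3, 0], [0, 0, 0, 0.1, 0], [0, 0, 0, 0, 0]],
])

```text
time: 19.85
position: [0.429, -0.0462, 0.0459]
orientation: [1.739, 2.615, 0.001]
ft_force: [-7.2, 1.7, 16.3]
opening: -0.0001
gripper_force: 7.8
```

The button bottomed out: 16 N at z 0.046. Now I lift.

>>> jog_arm([
  [[0, 0, 0, -0.5, 0], [0, 0, 0, -2, 0], [0, 0, 0, -5, 0], [0, 0, 0, -5, 0], [0, 0, 0, -5, 0]],
])

```text
time: 20.35
position: [0.4279, -0.0461, 0.2207]
orientation: [-1.739, -2.615, 0.001]
ft_force: [1.9, 0.2, -0.3]
opening: 0.0
gripper_force: 0.0
```

>>> jog_arm([
  [[0, 0, 0, -3, 0], [0, 0, 0, 0, 0], [0, 0, 0, 0, 0], [0, 0, 0, 0, 0]],
])

```text
time: 20.75
position: [0.4279, -0.046, 0.2473]
orientation: [-1.738, -2.613, 0.002]
ft_force: [0.2, -0.5, -0.7]
opening: 0.0004
gripper_force: 0.0
```

```bash
python3 -c "
from meas import *
p,M,o=state(); print(p,o['ft_force'],o['time'])
s=grab('scene','s11'); w=grab('wrist','w11')
b=np.array([.534,.297,.279]); print(ball(s,b))
"
```

```text
[ 0.427894   -0.04603986  0.24729298] [ 0.24090891 -0.51549409 -0.69104614] 20.75
[8, 8, 13, 12, 130]
[454.67692308 175.64615385]
```

View pics/s11.png

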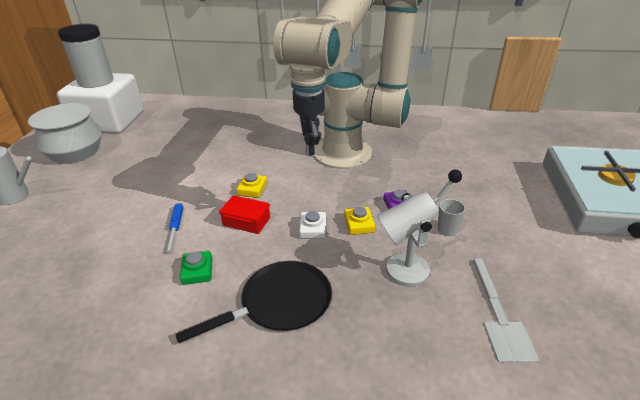

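The lamp at (408,220) points at the tawa at (287,295). The switch button at (313,216) is back up, and nothing else has moved. Handing in.

```bash
python3 -c "
from station import bot
print(bot.finish_job())"
```

```text
the job is handed in; nothing more can be done
None
```

The lamp points at the middle of the tawa to within about 0.01 rad (about 4 mm) as measured by the cameras and has been let go; the white switch was then pressed fully down and came back up, nothing else looked moved in the last picture, and the job is handed in (result not shown).

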